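Peel the top bead tray off the clinging stack and offer it over the bead board

ROBOT

A 6-joint arm with a two-finger parallel gripper is mounted at the origin on the work surface. World frame = base frame: x ahead of the robot, y to its left, z up, the work surface at z = 0. Lengths are in mm, angles in rad, forces in N, time in s.
With the tool pointing down it reaches from about 350 to 850 mm from the base axis. Payload 8.1 kg.
Tool frame: the origin (TCP) lies on the centre line of the jaws, within the pads' length; the fingertips stand 17 mm ahead of it and the grasp point (between the pads) lies 2 mm behind it; z points along the fingers, y is the line along which they close (so a half turn about z gives the same grasp; the last joint's range is limited). The gripper opens to 85 mm and grips with 20 to 120 N. Pads are 22 mm wide; open, the fingers measure 114 mm over their backs; the gripper's body (76 mm by 85 mm) begins 54 mm behind the grasp point. The pads swing forward as they close: fully open they stand 13 mm farther back than shut.
Start: joints at [-1.246, 0.13, 1.488, -0, 1.523, -0.085], TCP at [239.075, -550.317, 248.292] pointing down, gripper open.
Joint ranges: [-2.96, 2.96], [-0.89, 2.26], [0.02, 2.5], [-1.34, 4.48], [0, 2.73], [-2.66, 2.66]. Speed limits (rad/s): [2.39, 2.39, 2.79, 3.14, 3.14, 3.14].

INTERFACE

Orientations are given as a unit quaternion [x, y, z, w].
In Python, from workcell import bot gives the robot as it stands. The module is installed in compiled form; this text tells all that it offers.
- The arm moves only by the shell command python3 -m inch 'ROWS' [FORCE]. ROWS is JSON, a list of rows, each an object with "linear": the shift along the tool's x, y, z in cm, a list of three; "twist": the turn, a rotation vector about the tool's x, y, z in rad, a list of three; "grip": the closure, from 0 (fully open) to 1 (shut). In form: [{"linear": [dx, dy, dz], "twist": [rx, ry, rz], "grip": grip}, ...]. A call has 1 to 12 rows; each row shifts and turns the commanded pose from where the row before left it, along the tool's axes as they then stand; what a row does not reach is not made up. A row lasts 1/12 s, in which the tool goes at most 41.7 mm and 7.16 degrees, less where a joint would pass 70% of its speed; a pose out of reach is approached as far as the arm can. A call with a gripper value outside its range is refused whole. The fingers move at their own pace and stop on an object; FORCE is the grip in N (left out, the last holds). Time passes only in rows, so rows that do not move let the fingers close. It gives the time, the measured TCP pose, the force, the opening and the grip force at its end, in the units of the state.
- bot.observe(): the state, without advancing time (a new reading comes with each control period).
- bot.snapshot(name): name is "scene" or "top" or "wrist"; returns the picture (400x640x3 uint8, blue, green, red); there is no depth.
- bot.calibration(name): a dict with "camera_matrix" (3x3 intrinsics, pixels), "k1" (the pictures are not rectified: a ray, as slopes to the right and down, at radius r is drawn at 1 + k1 r^2 times it, then the intrinsics apply), "position" and "orientation" of the camera in the world. Camera axes: x right, y up, looking along -z (the intrinsics and any distortion apply to the point x, -y, -z); pixel columns grow to the right and rows downward; lengths in mm; the calibration is good to about 2 mm. A picture is of the moment at which its call begins: read the wrist's pose just before it. calibration takes no time and is no camera call; for the wrist camera it gives the pose at the moment of the call.
- bot.job_done(): hands the job in; it is judged then, once.
The state is a dict: "time_s": time; "q": joint angles; "joint_vel": joint speeds; "tau": joint torques, N m; "ee_pos": TCP position; "tcp_rot": TCP orientation; "contact_force": force on the tool from outside, world axes, zero at the start; "ft_torque": the same for the moment, N m; "width": finger opening in mm; "finger_force": force on a finger pad.
Only numpy, scipy, OpenCV 4.12 (cv2) and the standard library are available. Lean on these libraries where they do the work, as an engineer would, in place of code of your own. Each camera call takes 0.05 s, during which the arm holds its last target. There are 200 camera calls.

TASK

Peel the top tray off the stack of nested bead trays: pinch the finger grip on its corner, lift that corner first so the corner snaps let go one after another while the opposite corner still sits in the stack, then lift the tray right off, leaving the other trays standing where they are. Carry it, with the bangle and the pendant still in it, over the middle of the white bead board and hold it there level, about 15 cm above the table. Finish while still holding it by its grip, and leave everything else on the table where it was.

Things in the scene. Friction and masses are not known exactly. Their poses are not given: they have to be found in the camera images.
- tray: top tray of the stack: beige plastic, rim 160 mm (its x) by 120 mm (its y), 24 mm deep, thin sloping walls, about 0.09 kg plus 0.055 kg of contents. Origin: centre of its floor's underside (floor 3 mm thick), z up. At the start the origin is 36 mm and the rim's top 60 mm above the table. A finger grip sticks out of its -x +y corner. No reading while it is held
- tray_grip (a point): where to pinch the top tray: its finger grip is a stiff upright bar 10 mm thick, 24 mm high, sticking out 44 mm from the rim's corner along the 45 degree line between tray -x and +y, roughly towards the robot. Point: mid height and thickness, 26 mm out from the corner (tray frame x -98.4, y +78.4, z +16 mm), 52 mm above the table, only air below. Axes as the tray's
- tray_pivot (a point): the top tray's floor corner opposite its grip, on the underside (tray frame x +56, y -36, z 0 mm). Pivoting on it by about 0.14 rad, grip upwards, frees all corner snaps but the one here, which a short straight lift then frees. Each of the four snaps, one at each floor corner, holds with 3 to 4 N while that corner rises from 2 to 6 mm
- tray_far (a point): corner of the top tray's rim opposite its grip, on the rim's upper face (tray frame x +80, y -60, z +24 mm), 60 mm above the table at the start
- pack: the three lower trays of the same form, snapped firmly together as one loose piece of about 1 kg with beads inside. Origin: centre of its underside on the table, z up, axes as the top tray's at the start. Rims 24, 36 and 48 mm above the table; each tray's finger grip is at another corner (bottom +x +y, middle +x -y, upper -x -y). Loose: a hard pull can lift, tip or drag it
- board: white bead board lying on the table, 260 mm (x) by 190 mm (y), 4 mm thick with a 9 mm high rim, a few beads on it. Origin: centre of its underside. It lies on the other side of the table from the stack (the two change sides)
- bangle: wooden bangle lying loose in the top tray, 58 mm outside, 48 mm inside, 9 mm high; origin: centre of its underside
- pendant: blue domed ceramic pendant lying loose in the top tray, 34 mm across, 11 mm high; origin: centre of its underside
- pliers: pair of blue-handled jewellery pliers lying flat between the stack and the board, 150 x 50 x 12 mm; a bystander to leave alone
- snips: black-handled cutters lying flat at the right of the table, 130 x 50 x 12 mm; a bystander to leave alone
- scissors: scissors with dark purple loops lying flat at the left of the table, 170 x 85 x 10 mm; a bystander to leave alone
- pot: small round white pot with a knob on its lid, 60 mm across, 30 mm high, near the robot; a bystander to leave alone
- spool: reel of copper wire standing on its flange, 52 mm across, 30 mm high, at the back; a bystander to leave alone
- tumbler: teal glass tumbler, 72 mm across, 115 mm high, at the back; a bystander to leave alone
- findings: small frosted box of metal findings, 70 x 110 x 22 mm, at the back; a bystander to leave alone
Not all that is in view belongs to the job. What is shaped like the tray but purple is not meant.

How it is judged (in metres and radians):
On the way, in this order (a step that is already met when the one before it is completed fails the run):
1. the gripped corner of the top tray is lifted at least 15 mm while the opposite corner of its rim still sits in the stack (less than 6 mm up) (z of tray_grip in the frame of pack above 0.067 m and z of tray_far in the frame of pack below 0.066 m), for 0.1 s.
2. the top tray is lifted right off, its far corner 40 mm above where it sat, gripped by the fingers and off the stack (z of tray_far in the frame of pack above 0.1 m and z of tray in the frame of pack above 0.07 m and contact force between tray and pack below 0.1 N and contact force between the fingers and tray above 1 N), for 0.2 s.
At the end, for the whole second after the job is handed in: Top tray held still in the fingers, off stack and board, its centre within 60 mm of the board's centre from above, underside 100 to 210 mm up, tilt under 0.22 rad, bangle and pendant inside; lower trays flat and within 25 mm of their place (height (world z) of tray between 0.1 and 0.21 m and horizontal distance between tray and board below 0.06 m and angle between tray's own z axis and vertical below 0.22 rad and linear speed of tray below 0.03 m/s and contact force between the fingers and tray above 1 N and contact force between tray and pack below 0.1 N and contact force between tray and board below 0.1 N and angle between pack's own z axis and vertical below 0.05 rad and distance of pack from where it was at the start of the episode below 0.025 m and x of bangle in the frame of tray between -0.066 and 0.066 m and y of bangle in the frame of tray between -0.046 and 0.046 m and z of bangle in the frame of tray between -0.003 and 0.024 m and x of pendant in the frame of tray between -0.066 and 0.066 m and y of pendant in the frame of tray between -0.046 and 0.046 m and z of pendant in the frame of tray between -0.003 and 0.024 m); the arm keeps its last pose, push and grip.
It fails at once if the lower trays are dragged more than 25 mm or tipped more than 0.15 rad (distance of pack from where it was at the start of the episode above 0.025 m or angle between pack's own z axis and vertical above 0.15 rad).
It fails at once if something else on the table is moved more than 25 mm (distance of any of pliers, snips, scissors, pot, spool, tumbler, findings from where it was at the start of the episode above 0.025 m).
It also fails if it takes over 48 s, if anything falls off the work surface, if the arm or the gripper's body presses on something with over 40 N, if the wrist force passes 120 N, or if a joint passes its speed limit or range.

## Working session

There is one attempt and no reset: what is moved stays moved. The work goes in short steps, Python scripts to look and compute and a shell command to move; the robot and the scene stay as the last step left them, time stands still between calls to the robot, and variables do not carry over. Pictures are saved under pics/ and viewed, at most 10 in all, crops included, and the job is handed in when it is done.

```bash
mkdir -p pics && python3 - <<'E'
from workcell import bot
import cv2,numpy as np
for n in("scene","top"):
    im=bot.snapshot(n); cv2.imwrite(f"pics/{n}0.png",im)
    c=bot.calibration(n); print(n,c)
s=bot.observe(); print(s)
E
```

```text
scene {'camera_matrix': array([[383.68885504,   0.        , 315.61151992],
       [  0.        , 383.68885504, 197.75576684],
       [  0.        ,   0.        ,   1.        ]]), 'k1': 0.01989166879034273, 'position': array([1132.68589479, -363.25334537,  942.61749877]), 'orientation': array([0.27664566, 0.15575608, 0.44204397, 0.83893048])}
top {'camera_matrix': array([[361.49759308,   0.        , 322.81228999],
       [  0.        , 361.49759308, 208.41360089],
       [  0.        ,   0.        ,   1.        ]]), 'k1': -0.04237893270150713, 'position': array([ 427.25985261,    5.64773053, 1105.89681787]), 'orientation': array([ 0.03833219, -0.04491125, -0.70448681,  0.70725664])}
{'time_s': 0.1, 'q': array([-1.24638185e+00,  1.31112875e-01,  1.48916911e+00, -9.16640462e-06,
        1.52301744e+00, -8.53893798e-02]), 'joint_vel': array([ 0.00083277, -0.00217153, -0.00317785,  0.00168315,  0.00051989,
        0.00279755]), 'tau': array([ 1.52204535e-03, -5.70948637e+01, -5.01942873e+01, -1.08820984e-04,
        7.99973641e-03, -7.62603668e-05]), 'ee_pos': array([ 238.92976671, -549.85932616,  247.33374909]), 'tcp_rot': array([ 9.79080542e-01,  2.03471286e-01, -1.06292632e-04, -8.46751094e-04]), 'contact_force': array([-0.7263271 ,  0.20271954,  0.74967065]), 'ft_torque': array([-0.01596782,  0.03069292, -0.00129663]), 'finger_force': 0.0, 'width': 85.58399570429249}
```

View pics/top0.png

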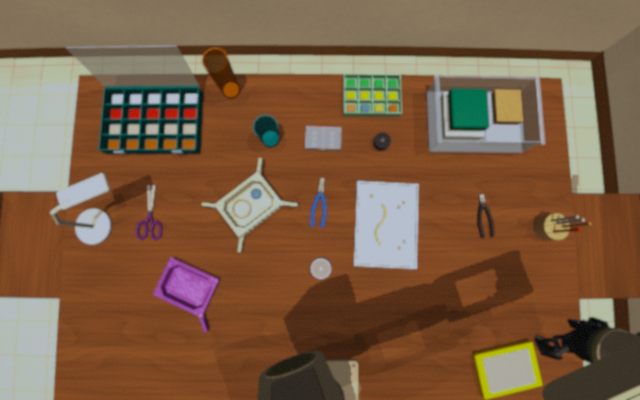

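View pics/scene0.png

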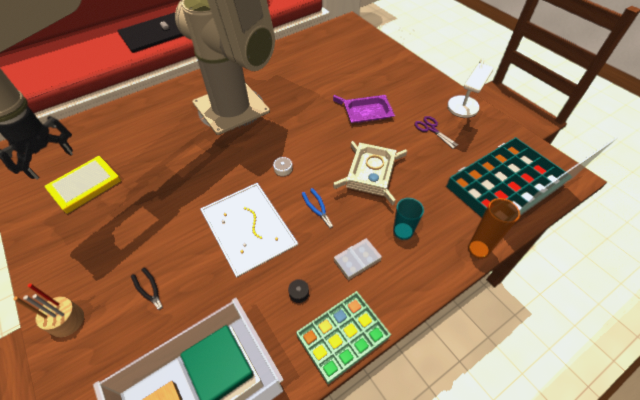

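The top view shows the beige stack at about (248,205), with grips ending at (260,160), (205,205), (293,204) and (240,248). The purple decoy is at (187,288), the board at (387,225) and the pliers at (319,205). In the scene view the stack is at (372,168). What could be taken for the wanted grip: the three other stack grips and the purple tray's grip at (205,322). By the description I choose the one towards the robot, (240,248), and check it in a crop.

```bash
cat > h.py <<'E'
import numpy as np,cv2
from scipy.spatial.transform import Rotation as R
def ray(c,uv):
    K=c["camera_matrix"];d=((uv[0]-K[0,2])/K[0,0],(uv[1]-K[1,2])/K[1,1]);d=np.array(d);p=d.copy()
    for _ in range(20): p=d/(1+c["k1"]*(p@p))
    return R.from_quat(c["orientation"]).apply([p[0],-p[1],-1.])
def onplane(c,uv,z):
    v=ray(c,uv);return c["position"]+v*(z-c["position"][2])/v[2]
def proj(c,P):
    q=R.from_quat(c["orientation"]).inv().apply(np.array(P,float)-c["position"])
    s=np.array([q[0],-q[1]])/-q[2];s=s*(1+c["k1"]*(s@s));K=c["camera_matrix"]
    return s*[K[0,0],K[1,1]]+[K[0,2],K[1,2]]
E
python3 - <<'E'
import cv2,numpy as np
from h import *
from workcell import bot
a=cv2.imread("pics/top0.png")[150:260,195:305]; b=cv2.imread("pics/scene0.png")[130:210,325:415]
a=cv2.resize(a,(550,550),interpolation=cv2.INTER_CUBIC)
cv2.imwrite("pics/crop0.png",a)
c=bot.calibration("top")
print([onplane(c,p,52).round() for p in((260,160),(205,205),(293,204),(240,248))])
im=cv2.imread("pics/top0.png");hsv=cv2.cvtColor(im,cv2.COLOR_BGR2HSV)
m=((hsv[...,1]<40)&(hsv[...,2]>150)).astype(np.uint8);m[:, :345]=0;m[:,430:]=0;m[:170]=0;m[280:]=0
k=max(cv2.findContours(m,0,2)[0],key=cv2.contourArea);r=cv2.minAreaRect(k);print(r)
P=[onplane(c,p,9)[:2] for p in cv2.boxPoints(r)];print(np.round(P),np.mean(P,0),[np.linalg.norm(P[i]-P[i-1]) for i in range(4)])
E
```

```text
[array([697., 184.,  52.]), array([561., 343.,  52.]), array([565.,  84.,  52.]), array([435., 236.,  52.])]
((386.61285400390625, 224.6220703125), (63.02997970581055, 85.40494537353516), 2.2457425594329834)
[[ 383.  -97.]
 [ 644. -109.]
 [ 637. -305.]
 [ 376. -287.]] [ 509.92657006 -199.50164014] [np.float64(190.44279225186378), np.float64(260.92003085503063), np.float64(195.71574440880076), np.float64(261.94594530603695)]
```

View pics/crop0.png

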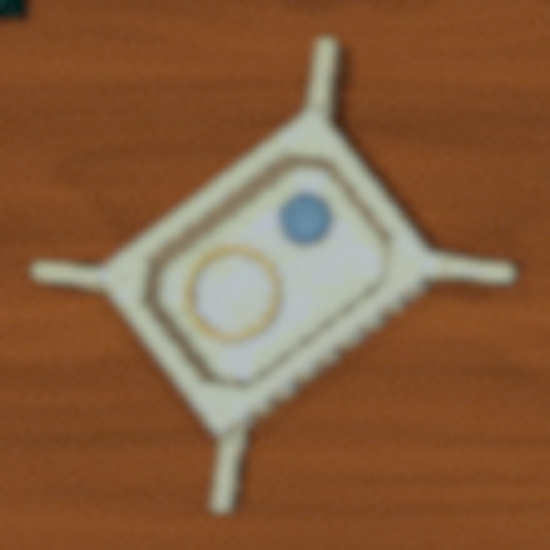

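The crop shows the tray rim corners at crop px top (318,110), left (105,277), bottom (222,437) and right (430,255). The long sides run left–top and bottom–right. By handedness the -x+y corner must then be the left or the right one, not the bottom one. I'll settle it by height, using two views.

```bash
python3 - <<'E'
import cv2,numpy as np
from h import *
from workcell import bot
ct=bot.calibration("top");cs=bot.calibration("scene")
for n,p in dict(up=(260.3,158.5),left=(202.5,204),right=(297.3,204.3),bot=(239,252)).items():
  print(n,[(z,onplane(ct,p,z)[:2].round(),proj(cs,onplane(ct,p,z)).round(1)) for z in (5,16,28,40,52)])
b=cv2.imread("pics/scene0.png")[135:210,325:415]
cv2.imwrite("pics/crop1.png",cv2.resize(b,(720,600),interpolation=cv2.INTER_CUBIC))
E
```

```text
up [(5, array([713., 191.]), array([396.2, 210.1])), (16, array([711., 189.]), array([395.6, 207.6])), (28, array([707., 187.]), array([395. , 204.8])), (40, array([704., 185.]), array([394.4, 202. ])), (52, array([701., 183.]), array([393.8, 199.1]))]
left [(5, array([570., 366.]), array([407.3, 156.3])), (16, array([568., 362.]), array([406.8, 154.2])), (28, array([567., 358.]), array([406.2, 151.8])), (40, array([565., 354.]), array([405.6, 149.5])), (52, array([563., 350.]), array([405. , 147.1]))]
right [(5, array([570.,  74.]), array([335.9, 196.5])), (16, array([569.,  73.]), array([335.5, 194.1])), (28, array([567.,  73.]), array([335.1, 191.4])), (40, array([565.,  72.]), array([334.7, 188.7])), (52, array([564.,  71.]), array([334.3, 186. ]))]
bot [(5, array([424., 249.]), array([352.3, 145. ])), (16, array([424., 246.]), array([351.9, 143. ])), (28, array([424., 244.]), array([351.5, 140.8])), (40, array([424., 241.]), array([351.1, 138.5])), (52, array([424., 238.]), array([350.6, 136.2]))]
```

View pics/crop1.png

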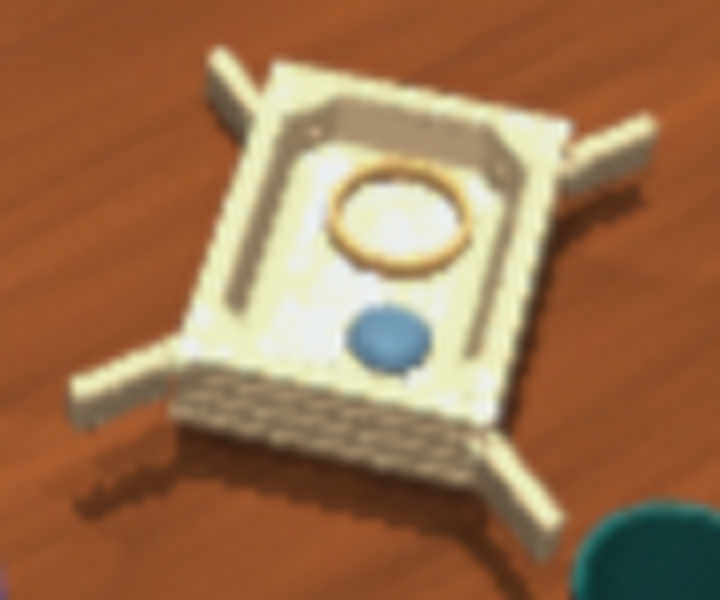

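This crop (8x, origin 325,135) shows the grip ends at crop px (75,385), (655,115), (560,520) and (220,50). The (75,385) bar, "right" in the top view, fits a top edge 64 mm up. The opposite bar fits only 40 mm. So the top tray's grip is the "right" one in the top view, at (297,204). Next I work out the tray pose and the rows.

```bash
cat >> h.py <<'E'
def fit2d(L,W):
    # world = Rot(th)*local + t
    L=np.array(L,float);W=np.array(W,float);l=L-L.mean(0);w=W-W.mean(0)
    th=np.arctan2((l[:,0]*w[:,1]-l[:,1]*w[:,0]).sum(),(l*w).sum())
    M=np.array([[np.cos(th),-np.sin(th)],[np.sin(th),np.cos(th)]]);t=W.mean(0)-M@L.mean(0)
    return th,t,M,np.linalg.norm(L@M.T+t-W,axis=1)
E
python3 - <<'E'
from h import *
from workcell import bot
ct=bot.calibration("top")
pts=[((318,110),(-80,-60),60),((105,277),(80,-60),60),((428,252),(-80,60),60),((517,272),(-111.1,91.1),64)]
W=[onplane(ct,(195+(u-2)/5,150+(v-2)/5),z)[:2] for (u,v),_,z in pts]
th,t,M,r=fit2d([l for _,l,_ in pts],W);print(th,t,r)
for l in((-98.4,78.4),(56,-36),(80,-60)):print(l,M@l+t)
d=M@np.array([-1,1])/2**.5;n=M@np.array([1,1])/2**.5;print("bar",d,"normal",n)
s=bot.observe();Rt=R.from_quat(s["tcp_rot"]);print(Rt.as_matrix().round(3))
g=M@np.array([-98.4,78.4])+t
print("shift tool",Rt.inv().apply(np.array([*g,130])-s["ee_pos"]))
ya=np.arctan2(*Rt.apply([0,1,0])[[1,0]]);na=np.arctan2(n[1],n[0]);print("turn world deg",np.degrees((na-ya+np.pi/2)%np.pi-np.pi/2), np.degrees([na,ya]))
E
```

```text
2.261833440195991 [564.94765787 213.04728429] [3.70004268 3.81076579 9.29506893 2.62593668]
(-98.4, 78.4) [567.24769164  87.25447907]
(56, -36) [556.99787795 279.14419041]
(80, -60) [560.19584747 312.93432198]
bar [-0.09422108 -0.9955513 ] normal [-0.9955513   0.09422108]
[[ 0.917  0.398 -0.001]
 [ 0.398 -0.917  0.002]
 [ 0.    -0.002 -1.   ]]
shift tool [ 554.9618973  -453.34802126  118.18093538]
turn world deg 61.113446389399385 [174.59351008 -66.5199363 ]
```

```bash
python3 -m inch '[{"linear":[2.25,-1.85,0],"twist":[0,0,0],"grip":0},{"linear":[2.25,-1.85,0],"twist":[0,0,0],"grip":0},{"linear":[2.25,-1.85,0],"twist":[0,0,0],"grip":0},{"linear":[2.25,-1.85,0],"twist":[0,0,0],"grip":0},{"linear":[2.25,-1.85,0],"twist":[0,0,0],"grip":0},{"linear":[2.25,-1.85,0],"twist":[0,0,0],"grip":0},{"linear":[2.25,-1.85,0],"twist":[0,0,0],"grip":0},{"linear":[2.25,-1.85,0],"twist":[0,0,0],"grip":0},{"linear":[2.25,-1.85,0],"twist":[0,0,0],"grip":0},{"linear":[2.25,-1.85,0],"twist":[0,0,0],"grip":0},{"linear":[2.25,-1.85,0],"twist":[0,0,0],"grip":0},{"linear":[2.25,-1.85,0],"twist":[0,0,0],"grip":0}]' 120
python3 -m inch '[{"linear":[2.25,-1.85,0],"twist":[0,0,0],"grip":0},{"linear":[2.25,-1.85,0],"twist":[0,0,0],"grip":0},{"linear":[2.25,-1.85,0],"twist":[0,0,0],"grip":0},{"linear":[2.25,-1.85,0],"twist":[0,0,0],"grip":0},{"linear":[2.25,-1.85,0],"twist":[0,0,0],"grip":0},{"linear":[2.25,-1.85,0],"twist":[0,0,0],"grip":0},{"linear":[2.25,-1.85,0],"twist":[0,0,0],"grip":0},{"linear":[2.25,-1.85,0],"twist":[0,0,0],"grip":0},{"linear":[2.25,-1.85,0],"twist":[0,0,0],"grip":0},{"linear":[2.25,-1.85,0],"twist":[0,0,0],"grip":0},{"linear":[2.25,-1.85,0],"twist":[0,0,0],"grip":0},{"linear":[2.25,-1.85,0],"twist":[0,0,0],"grip":0}]'
python3 -m inch '[{"linear":[0,0,0],"twist":[0,0,-0.106],"grip":0},{"linear":[0,0,0],"twist":[0,0,-0.106],"grip":0},{"linear":[0,0,0],"twist":[0,0,-0.106],"grip":0},{"linear":[0,0,0],"twist":[0,0,-0.106],"grip":0},{"linear":[0,0,0],"twist":[0,0,-0.106],"grip":0},{"linear":[0,0,0],"twist":[0,0,-0.106],"grip":0},{"linear":[0,0,0],"twist":[0,0,-0.106],"grip":0},{"linear":[0,0,0],"twist":[0,0,-0.106],"grip":0},{"linear":[0,0,0],"twist":[0,0,-0.106],"grip":0},{"linear":[0,0,0],"twist":[0,0,-0.106],"grip":0},{"linear":[0,0,0],"twist":[0,0,0],"grip":0},{"linear":[0,0,0],"twist":[0,0,0],"grip":0}]'
python3 - <<'E'
from h import *
from workcell import bot
import pickle
c=bot.calibration("wrist");im=bot.snapshot("wrist");cv2.imwrite("pics/w1.png",im);pickle.dump(c,open("w1.pkl","wb"));print(c["position"])
print(bot.observe()["ee_pos"])
print(proj(c,(567,87,64)),proj(c,(560,313,60)))
E
```

```text
time_s: 1.1
ee_pos: [398.5, -237.6, 247.9]
tcp_rot: [0.979, 0.203, -0.0, -0.0]
contact_force: [0.9, -0.5, -0.2]
width: 85.0
finger_force: 0.0
time_s: 2.1
ee_pos: [557.6, 73.5, 247.7]
tcp_rot: [0.979, 0.204, -0.0, -0.0]
contact_force: [-0.2, 0.3, 0.6]
width: 85.2
finger_force: 0.0
time_s: 3.1
ee_pos: [557.2, 72.0, 247.9]
tcp_rot: [0.743, 0.669, -0.0, -0.0]
contact_force: [0.0, 0.2, 0.3]
width: 85.4
finger_force: 0.0
[564.56166366 138.180036   372.2257255 ]
[557.28696474  72.05605142 247.94739915]
[330.66311983 163.63770898] [ 292.6334767  -123.72922354]
```

View pics/w1.png

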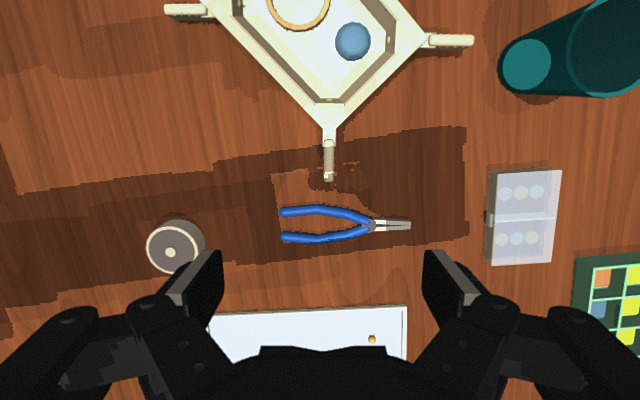

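The wrist view shows the chosen grip bar running straight down from the rim corner (329,133) to its tip (328,180). Pliers, pot and board are clear of it, and the bar is square to the jaws.

```bash
python3 - <<'E'
from h import *
from workcell import bot
import pickle
c=pickle.load(open("w1.pkl","rb"));s=bot.observe();Rt=R.from_quat(s["tcp_rot"])
a=onplane(c,(329,131),60);b=onplane(c,(328.3,173),64);print(a,b,np.linalg.norm((a-b)[:2]))
# gray/beige segment of the bar for exact columns
im=cv2.imread("pics/w1.png").astype(int)
for v in(148,155,162): print(v,[tuple(im[v,u]) for u in range(319,338)][::2])
d=(b-a)[:2]/np.linalg.norm((b-a)[:2])
g=a[:2]+26*d;print("grip",g,d)
sh=Rt.inv().apply(np.array([*g,50])-s["ee_pos"]);print(sh, Rt.as_matrix().round(3)[:, :2])
E
```

```text
[568.50957009 116.70292891  60.        ] [563.90952382  78.39508712  64.        ] 38.58304249122934
148 [(np.int64(24), np.int64(42), np.int64(71)), (np.int64(20), np.int64(37), np.int64(64)), (np.int64(49), np.int64(64), np.int64(76)), (np.int64(113), np.int64(143), np.int64(161)), (np.int64(133), np.int64(169), np.int64(191)), (np.int64(137), np.int64(173), np.int64(196)), (np.int64(141), np.int64(177), np.int64(198)), (np.int64(111), np.int64(138), np.int64(153)), (np.int64(30), np.int64(51), np.int64(91)), (np.int64(31), np.int64(53), np.int64(91))]
155 [(np.int64(26), np.int64(45), np.int64(75)), (np.int64(24), np.int64(39), np.int64(69)), (np.int64(51), np.int64(68), np.int64(79)), (np.int64(120), np.int64(151), np.int64(168)), (np.int64(137), np.int64(172), np.int64(192)), (np.int64(140), np.int64(176), np.int64(197)), (np.int64(136), np.int64(172), np.int64(192)), (np.int64(107), np.int64(133), np.int64(147)), (np.int64(31), np.int64(56), np.int64(95)), (np.int64(32), np.int64(54), np.int64(91))]
162 [(np.int64(31), np.int64(48), np.int64(82)), (np.int64(30), np.int64(51), np.int64(88)), (np.int64(58), np.int64(73), np.int64(84)), (np.int64(120), np.int64(150), np.int64(170)), (np.int64(138), np.int64(172), np.int64(193)), (np.int64(140), np.int64(177), np.int64(196)), (np.int64(135), np.int64(169), np.int64(189)), (np.int64(98), np.int64(122), np.int64(136)), (np.int64(31), np.int64(53), np.int64(93)), (np.int64(32), np.int64(53), np.int64(92))]
grip [565.40973152  90.88837873] [-0.11922456 -0.99286731]
[ 19.59828502   6.22971994 197.94167459] [[ 0.105  0.995]
 [ 0.995 -0.105]
 [-0.    -0.001]]
```

```bash
python3 -m inch '[{"linear":[0.95,0.3,0],"twist":[0,0,0],"grip":0},{"linear":[1.0,0.3,1.5],"twist":[0,0,0],"grip":0},{"linear":[0,0,2.5],"twist":[0,0,0],"grip":0},{"linear":[0,0,2.5],"twist":[0,0,0],"grip":0},{"linear":[0,0,2.5],"twist":[0,0,0],"grip":0},{"linear":[0,0,2.5],"twist":[0,0,0],"grip":0},{"linear":[0,0,2.5],"twist":[0,0,0],"grip":0},{"linear":[0,0,2],"twist":[0,0,0],"grip":0},{"linear":[0,0,2],"twist":[0,0,0],"grip":0},{"linear":[0,0,1.2],"twist":[0,0,0],"grip":0},{"linear":[0,0,0.6],"twist":[0,0,0],"grip":0},{"linear":[0,0,0],"twist":[0,0,0],"grip":0}]' 20
python3 - <<'E'
from h import *
from workcell import bot
im=bot.snapshot("wrist");cv2.imwrite("pics/w2.png",im);print(bot.observe()["ee_pos"])
E
```

```text
time_s: 4.15
ee_pos: [564.5, 91.1, 48.9]
tcp_rot: [0.742, 0.67, -0.001, -0.001]
contact_force: [-0.2, -1.0, -0.6]
width: 85.1
finger_force: 0.0
[565.36581267  91.13650134  50.21869388]
```

View pics/w2.png

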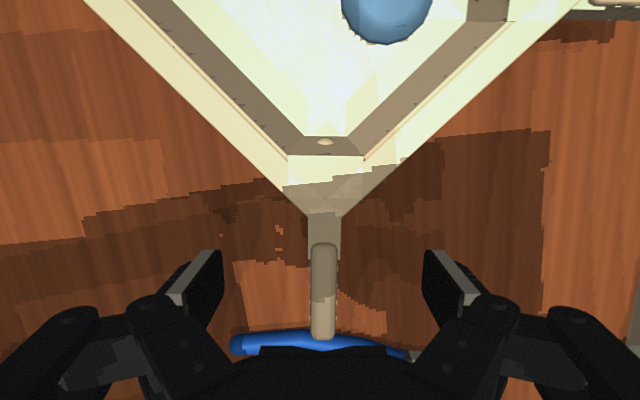

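The bar (columns 312–337) is centred between the jaws (222 and 424), with the rim corner ahead at (323,215). I close gently first, then firmly.

```bash
python3 -m inch '[{"linear":[0,0,0],"twist":[0,0,0],"grip":0.4},{"linear":[0,0,0],"twist":[0,0,0],"grip":0.6},{"linear":[0,0,0],"twist":[0,0,0],"grip":0.75},{"linear":[0,0,0],"twist":[0,0,0],"grip":0.85},{"linear":[0,0,0],"twist":[0,0,0],"grip":1},{"linear":[0,0,0],"twist":[0,0,0],"grip":1},{"linear":[0,0,0],"twist":[0,0,0],"grip":1},{"linear":[0,0,0],"twist":[0,0,0],"grip":1},{"linear":[0,0,0],"twist":[0,0,0],"grip":1},{"linear":[0,0,0],"twist":[0,0,0],"grip":1}]' 20
python3 -m inch '[{"linear":[0,0,0],"twist":[0,0,0],"grip":1},{"linear":[0,0,0],"twist":[0,0,0],"grip":1},{"linear":[0,0,0],"twist":[0,0,0],"grip":1},{"linear":[0,0,0],"twist":[0,0,0],"grip":1},{"linear":[0,0,0],"twist":[0,0,0],"grip":1},{"linear":[0,0,0],"twist":[0,0,0],"grip":1}]' 110
python3 - <<'E'
from h import *
from workcell import bot
s=bot.observe();print(s["ee_pos"],s["contact_force"],s["ft_torque"])
Rt=R.from_quat(s["tcp_rot"]);T=s["ee_pos"]
# tray pose assumed from grip: bar dir = tool -x
d=-Rt.apply([1,0,0])[:2];th=np.arctan2(d[1],d[0])-3*np.pi/4
M=R.from_rotvec([0,0,th]);g=np.array([565.3,91,52]);org=g-M.apply([-98.4,78.4,16]);print("tray",org,th%(2*np.pi))
piv=org+M.apply([56,-36,0]);print("pivot",piv)
h=(g-piv)*[1,1,0];ax=np.cross(h/np.linalg.norm(h),[0,0,1])
N=12;a=0.15/N
p=T.copy();Q=Rt
for i in range(N):
    st=R.from_rotvec(ax*a);p2=piv+st.apply(p-piv);Q2=st*Q
    print((Q.inv().apply(p2-p)/10).round(3),(Q.inv()*Q2).as_rotvec().round(4));p,Q=p2,Q2
E
```

```text
time_s: 5.03
ee_pos: [565.5, 90.8, 50.5]
tcp_rot: [0.742, 0.671, 0.0, 0.0]
contact_force: [-0.9, -0.8, 2.7]
width: 9.6
finger_force: 23.6
time_s: 5.53
ee_pos: [565.6, 90.8, 50.5]
tcp_rot: [0.742, 0.67, 0.0, 0.0]
contact_force: [-0.9, -1.3, 5.4]
width: 8.4
finger_force: 107.5
[565.5771548   90.80044255  50.54139036] [-0.91835002 -1.29737872  5.39097954] [0.04638687 0.12468734 0.05215292]
tray [563.84880699 216.80546109  36.        ] 2.255085877435258
pivot [556.34519769 282.95450376  36.        ]
[ 0.019 -0.003 -0.24 ] [-0.0018 -0.0124 -0.    ]
[ 0.019 -0.003 -0.24 ] [-0.0018 -0.0124 -0.    ]
[ 0.019 -0.003 -0.24 ] [-0.0018 -0.0124 -0.    ]
[ 0.019 -0.003 -0.24 ] [-0.0018 -0.0124 -0.    ]
[ 0.019 -0.003 -0.24 ] [-0.0018 -0.0124 -0.    ]
[ 0.019 -0.003 -0.24 ] [-0.0018 -0.0124 -0.    ]
[ 0.019 -0.003 -0.24 ] [-0.0018 -0.0124 -0.    ]
[ 0.019 -0.003 -0.24 ] [-0.0018 -0.0124 -0.    ]
[ 0.019 -0.003 -0.24 ] [-0.0018 -0.0124 -0.    ]
[ 0.019 -0.003 -0.24 ] [-0.0018 -0.0124 -0.    ]
[ 0.019 -0.003 -0.24 ] [-0.0018 -0.0124 -0.    ]
[ 0.019 -0.003 -0.24 ] [-0.0018 -0.0124 -0.    ]
```

```bash
python3 -m inch '[{"linear":[0.019,-0.003,-0.24],"twist":[-0.0018,-0.0124,0],"grip":1},{"linear":[0.019,-0.003,-0.24],"twist":[-0.0018,-0.0124,0],"grip":1},{"linear":[0.019,-0.003,-0.24],"twist":[-0.0018,-0.0124,0],"grip":1},{"linear":[0.019,-0.003,-0.24],"twist":[-0.0018,-0.0124,0],"grip":1},{"linear":[0.019,-0.003,-0.24],"twist":[-0.0018,-0.0124,0],"grip":1},{"linear":[0.019,-0.003,-0.24],"twist":[-0.0018,-0.0124,0],"grip":1},{"linear":[0,0,0],"twist":[0,0,0],"grip":1}]'
python3 -m inch '[{"linear":[0.019,-0.003,-0.24],"twist":[-0.0018,-0.0124,0],"grip":1},{"linear":[0.019,-0.003,-0.24],"twist":[-0.0018,-0.0124,0],"grip":1},{"linear":[0.019,-0.003,-0.24],"twist":[-0.0018,-0.0124,0],"grip":1},{"linear":[0.019,-0.003,-0.24],"twist":[-0.0018,-0.0124,0],"grip":1},{"linear":[0.019,-0.003,-0.24],"twist":[-0.0018,-0.0124,0],"grip":1},{"linear":[0,0,0],"twist":[0,0,0],"grip":1},{"linear":[0,0,0],"twist":[0,0,0],"grip":1}]'
python3 - <<'E'
from h import *
from workcell import bot
im=bot.snapshot("scene");im2=bot.snapshot("wrist")
o=np.hstack([cv2.resize(im[100:240,300:440],(400,400),interpolation=cv2.INTER_CUBIC),cv2.resize(im2[:,120:520],(400,400))]);cv2.imwrite("pics/p3.png",o)
s=bot.observe();print(s["ee_pos"],s["ft_torque"],R.from_quat(s["tcp_rot"]).apply([0,0,1]))
E
```

```text
time_s: 6.12
ee_pos: [565.4, 92.8, 65.1]
tcp_rot: [0.741, 0.67, -0.024, 0.03]
contact_force: [0.4, 0.1, -0.9]
width: 8.9
finger_force: 107.4
time_s: 6.7
ee_pos: [565.8, 95.0, 77.0]
tcp_rot: [0.74, 0.669, -0.043, 0.053]
contact_force: [2.7, -0.1, -1.6]
width: 8.3
finger_force: 107.5
[565.54274798  94.72688116  76.72218143] [-0.01954494 -0.51354768 -0.27574241] [ 0.00663845 -0.13688708 -0.99056441]
```

View pics/p3.png

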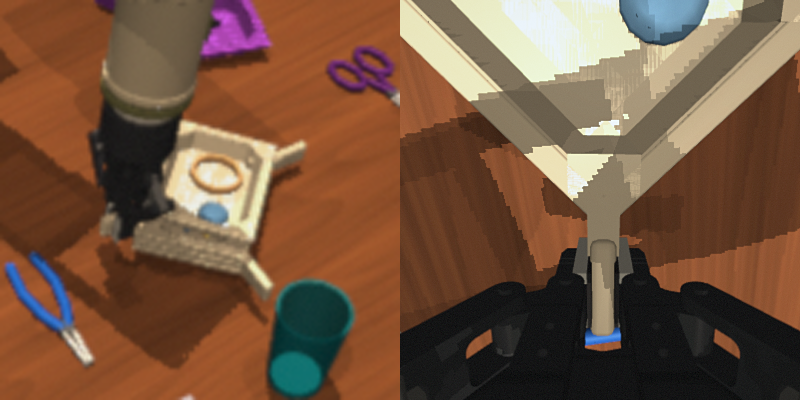

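Scene crop: the gripped corner is raised, the stack stands flat, and the bangle and pendant are in the tray. Wrist crop: the bar sits squarely in the pads, at (603,290) in the picture. I add one more row of peel, then a straight lift.

```bash
python3 -m inch '[{"linear":[0.019,-0.003,-0.24],"twist":[-0.0018,-0.0124,0],"grip":1},{"linear":[0,0,0],"twist":[0,0,0],"grip":1},{"linear":[-0.03,0,-0.2],"twist":[0,0,0],"grip":1},{"linear":[-0.03,0,-0.2],"twist":[0,0,0],"grip":1},{"linear":[-0.03,0,-0.2],"twist":[0,0,0],"grip":1},{"linear":[-0.03,0,-0.2],"twist":[0,0,0],"grip":1},{"linear":[-0.03,0,-0.2],"twist":[0,0,0],"grip":1},{"linear":[-0.03,0,-0.2],"twist":[0,0,0],"grip":1}]'
python3 -m inch '[{"linear":[-0.06,0,-0.4],"twist":[0,0,0],"grip":1},{"linear":[-0.09,0,-0.6],"twist":[0,0,0],"grip":1},{"linear":[-0.09,0,-0.6],"twist":[0,0,0],"grip":1},{"linear":[-0.09,0,-0.6],"twist":[0,0,0],"grip":1},{"linear":[-0.09,0,-0.6],"twist":[0,0,0],"grip":1},{"linear":[-0.09,0,-0.6],"twist":[0,0,0],"grip":1},{"linear":[-0.09,0,-0.6],"twist":[0,0,0],"grip":1},{"linear":[-0.09,0,-0.6],"twist":[0,0,0],"grip":1},{"linear":[-0.09,0,-0.6],"twist":[0,0,0],"grip":1},{"linear":[-0.06,0,-0.4],"twist":[0,0,0],"grip":1},{"linear":[0,0,0],"twist":[0,0,0],"grip":1},{"linear":[0,0,0],"twist":[0,0,0],"grip":1}]'
python3 - <<'E'
from h import *
from workcell import bot
im=bot.snapshot("scene");im2=bot.snapshot("wrist");cv2.imwrite("pics/w4.png",im2)
o=np.hstack([cv2.resize(im[80:240,300:460],(400,400),interpolation=cv2.INTER_CUBIC),cv2.resize(im2[:,120:520],(400,400))]);cv2.imwrite("pics/p4.png",o)
s=bot.observe();print(s["ee_pos"],s["ft_torque"],R.from_quat(s["tcp_rot"]).apply([0,0,1]))
E
```

```text
time_s: 7.47
ee_pos: [564.5, 95.2, 91.0]
tcp_rot: [0.74, 0.669, -0.048, 0.057]
contact_force: [0.3, -0.3, -1.6]
width: 8.3
finger_force: 107.4
time_s: 8.47
ee_pos: [563.9, 95.3, 147.9]
tcp_rot: [0.74, 0.669, -0.048, 0.058]
contact_force: [0.7, 0.2, -1.0]
width: 8.6
finger_force: 107.5
[563.4449976   95.23982841 147.14506946] [-0.08590095  0.01596718 -0.00991078] [ 0.00578993 -0.14969855 -0.98871473]
```

View pics/p4.png

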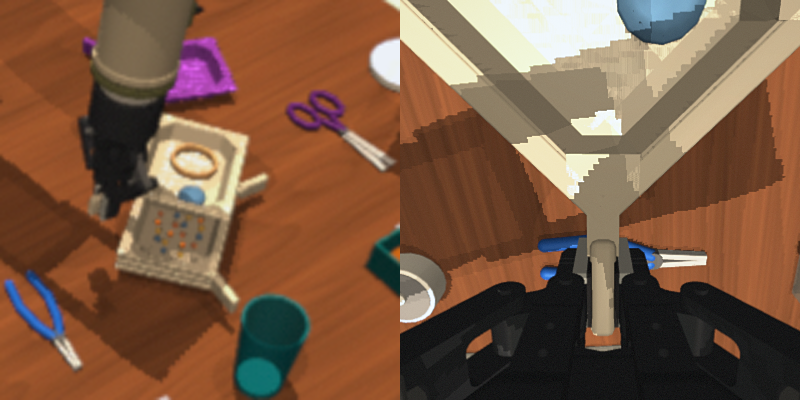

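Scene crop: the tray is clear of the stack, the pack with its beads stands at (170,235) of the crop, and the contents are in place. The wrist crop shows no slip of the bar. Now I level it while rising slightly.

```bash
python3 -m inch '[{"linear":[0,0,-0.2],"twist":[0.001,0.007,0],"grip":1},{"linear":[0,0,-0.2],"twist":[0.002,0.014,0],"grip":1},{"linear":[0,0,-0.2],"twist":[0.002,0.016,0],"grip":1},{"linear":[0,0,-0.2],"twist":[0.002,0.016,0],"grip":1},{"linear":[0,0,-0.2],"twist":[0.002,0.016,0],"grip":1},{"linear":[0,0,-0.2],"twist":[0.002,0.016,0],"grip":1},{"linear":[0,0,-0.2],"twist":[0.002,0.016,0],"grip":1},{"linear":[0,0,-0.2],"twist":[0.002,0.016,0],"grip":1},{"linear":[0,0,-0.2],"twist":[0.002,0.015,0],"grip":1},{"linear":[0,0,-0.2],"twist":[0.002,0.011,0],"grip":1},{"linear":[0,0,0],"twist":[0.002,0.006,0],"grip":1},{"linear":[0,0,0],"twist":[0,0,0],"grip":1}]'
python3 - <<'E'
from h import *
from workcell import bot
s=bot.observe();Rt=R.from_quat(s["tcp_rot"]);print(s["ee_pos"],Rt.as_matrix().round(3))
print("shift cm",Rt.inv().apply(np.array([511.5,-325.8,166])-s["ee_pos"])/10)
E
```

```text
time_s: 9.57
ee_pos: [563.8, 96.7, 167.7]
tcp_rot: [0.742, 0.67, 0.001, 0.0]
contact_force: [-0.4, 0.1, -1.5]
width: 8.3
finger_force: 107.5
[563.77598819  96.74713592 167.67318529] [[ 0.101  0.995  0.001]
 [ 0.995 -0.101  0.001]
 [ 0.001  0.001 -1.   ]]
shift cm [-42.56687094  -0.92708371   0.13645499]
```

```bash
python3 -m inch '[{"linear":[-0.3,0,0],"twist":[0,0,0],"grip":1},{"linear":[-0.6,0,0],"twist":[0,0,0],"grip":1},{"linear":[-0.9,0,0],"twist":[0,0,0],"grip":1},{"linear":[-1.2,-0.04,0],"twist":[0,0,0],"grip":1},{"linear":[-1.5,-0.04,0],"twist":[0,0,0],"grip":1},{"linear":[-1.8,-0.04,0],"twist":[0,0,0],"grip":1},{"linear":[-1.8,-0.04,0],"twist":[0,0,0],"grip":1},{"linear":[-1.8,-0.04,0],"twist":[0,0,0],"grip":1},{"linear":[-1.8,-0.04,0],"twist":[0,0,0],"grip":1},{"linear":[-1.8,-0.04,0],"twist":[0,0,0],"grip":1},{"linear":[-1.8,-0.04,0],"twist":[0,0,0],"grip":1},{"linear":[-1.8,-0.04,0],"twist":[0,0,0],"grip":1}]'
python3 -m inch '[{"linear":[-1.8,-0.04,0],"twist":[0,0,0],"grip":1},{"linear":[-1.8,-0.04,0],"twist":[0,0,0],"grip":1},{"linear":[-1.8,-0.04,0],"twist":[0,0,0],"grip":1},{"linear":[-1.8,-0.04,0],"twist":[0,0,0],"grip":1},{"linear":[-1.8,-0.04,0],"twist":[0,0,0],"grip":1},{"linear":[-1.8,-0.04,0],"twist":[0,0,0],"grip":1},{"linear":[-1.8,-0.04,0],"twist":[0,0,0],"grip":1},{"linear":[-1.8,-0.04,0],"twist":[0,0,0],"grip":1},{"linear":[-1.8,-0.04,0],"twist":[0,0,0],"grip":1},{"linear":[-1.8,-0.04,0],"twist":[0,0,0],"grip":1},{"linear":[-1.8,-0.04,0],"twist":[0,0,0],"grip":1},{"linear":[-1.5,-0.04,0],"twist":[0,0,0],"grip":1}]'
python3 -m inch '[{"linear":[-1.2,-0.04,0],"twist":[0,0,0],"grip":1},{"linear":[-1.2,0,0],"twist":[0,0,0],"grip":1},{"linear":[-0.9,0,0],"twist":[0,0,0],"grip":1},{"linear":[-0.6,0,0],"twist":[0,0,0],"grip":1},{"linear":[-0.3,0,0],"twist":[0,0,0],"grip":1},{"linear":[0,0,0],"twist":[0,0,0],"grip":1},{"linear":[0,0,0],"twist":[0,0,0],"grip":1},{"linear":[0,0,0],"twist":[0,0,0],"grip":1},{"linear":[0,0,0],"twist":[0,0,0],"grip":1},{"linear":[0,0,0],"twist":[0,0,0],"grip":1},{"linear":[0,0,0],"twist":[0,0,0],"grip":1},{"linear":[0,0,0],"twist":[0,0,0],"grip":1}]'
python3 - <<'E'
from h import *
from workcell import bot
im=bot.snapshot("scene");im2=bot.snapshot("top")
o=np.hstack([cv2.resize(im[90:290,180:380],(400,400),interpolation=cv2.INTER_CUBIC),cv2.resize(im2[130:330,230:430],(400,400),interpolation=cv2.INTER_CUBIC)]);cv2.imwrite("pics/p5.png",o);cv2.imwrite("pics/scene5.png",im)
s=bot.observe();Rt=R.from_quat(s["tcp_rot"]);print(s["ee_pos"],s["joint_vel"].round(3),s["contact_force"])
g=s["ee_pos"]+[0,0,2];x,y=Rt.apply([1,0,0]),Rt.apply([0,1,0])
tr=g+(x*np.hypot(98.4,78.4)); print("approx centre",tr)
E
```

```text
time_s: 10.57
ee_pos: [542.2, -74.7, 167.4]
tcp_rot: [0.742, 0.67, 0.0, 0.0]
contact_force: [-0.3, -0.1, -1.3]
width: 8.3
finger_force: 107.5
time_s: 11.57
ee_pos: [515.6, -286.3, 167.4]
tcp_rot: [0.742, 0.67, 0.0, 0.0]
contact_force: [1.0, -0.4, -1.1]
width: 8.2
finger_force: 107.5
time_s: 12.57
ee_pos: [512.1, -325.7, 167.5]
tcp_rot: [0.742, 0.671, 0.0, 0.0]
contact_force: [-0.6, 0.2, -1.3]
width: 8.4
finger_force: 107.5
[ 512.02992063 -325.83145782  167.45283767] [-0.002  0.001 -0.001  0.     0.001  0.005] [ 0.4105217  -0.33637545 -1.78168603]
approx centre [ 524.67638691 -200.65483669  169.47316635]
```

View pics/p5.png

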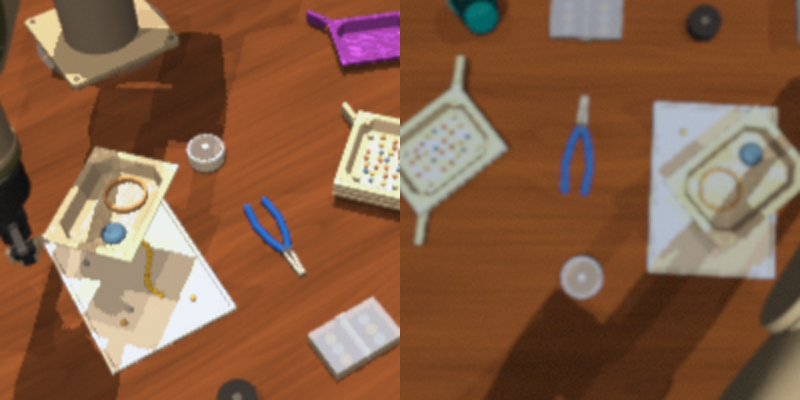

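Both crops show the tray held level over the board with bangle and pendant in it, and pack, pliers and pot unmoved. I check the centre and the tilt from the top view's rim points, then hand in if they are good.

```bash
python3 - <<'E'
from h import *
from workcell import bot
c=bot.calibration("top");t=onplane(c,(398.5,219),160)
print(t); e=np.hypot(*(t[:2]-[510,-199.5])); print(e)
cs=bot.calibration("scene"); print("tray centre floor in scene",proj(cs,[510.5,-200,153]), "far rim corner (scene crop ~ (177,165)/2+(180,90))",proj(cs,[507.5,-100.5,176]))
if e<35: print(bot.job_done())
E
```

```text
[ 512.01188956 -202.60536645  160.        ]
3.700135186516845
tray centre floor in scene [238.52119073 195.03977215] far rim corner (scene crop ~ (177,165)/2+(180,90)) [270.13629325 171.92226422]
the job is handed in; nothing more can be done
None
```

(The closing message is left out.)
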